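# Clip the pH tester into its cradle and test it

### The arm

A 6-joint arm with a two-finger parallel gripper is mounted at the origin on the work surface; the furniture and walls round the work are solid. World frame = base frame: x ahead of the robot, y to its left, z up, the work surface at z = 0. Lengths are in m, angles in rad, forces in N, time in s.
With the tool pointing down it reaches from about 0.275 to 0.75 m from the base axis. Payload 10.2 kg.
Tool frame: the origin (TCP) lies at the very end of the fingers, on their centre line; the grasp point (between the pads) lies env.grip_point_offset behind it (env.grip_point_offset is the distance from the TCP to the grasp point, in m); z points along the fingers, y is the line along which they close (so a half turn about z gives the same grasp; the last joint's range is limited). The gripper opens to 88 mm and grips with 3 to 60 N. Pads are 18 mm wide; open, the fingers measure 123 mm over their backs; the gripper's body (75 mm by 187 mm) begins 45 mm behind the grasp point.
Start: joints at [-1.445, 0.313, 1.498, -0, 1.331, -0.223], TCP at [0.179, -0.493, 0.218] pointing down, gripper open.
Joint ranges: [-2.94, 2.94], [-0.97, 2.17], [0.19, 2.56], [-1.23, 4.37], [0.02, 3.11], [-2.88, 2.88]. Speed limits (rad/s): [2.39, 2.39, 3.01, 3.14, 3.14, 3.14].

### API

Orientations are given as a 3x3 rotation matrix whose columns are the frame's x, y, z axes.
In Python, from station import env gives the robot as it stands. The module is installed in compiled form; this text tells all that it offers. Calls block until the motion is done:
- env.move_pose(position, orientation): joint-space move of the TCP to a pose.
- env.line_to(position, ori=None, vel=0.15, threshold=None): straight line of the TCP; ori=None keeps the orientation; vel is the mean speed in m/s. With threshold (N) it stops when the force on the tool has changed by that much, and returns True; else False.
- env.move_joints(angles): joint-space move.
- env.gripper_to(opening, effort=None): finger opening in m; effort is the grip in N (None keeps the last); returns when the fingers have stopped.
- env.dwell(seconds).
- env.ik(position, orientation): joint angles nearest the present ones, or None.
- env.sense(): the state.
- env.camera(name): name is "side" or "top"; returns a dict with "frame" (400x640x3 uint8, red, green, blue), "intrinsics" (3x3 intrinsics, pixels), "position" and "attitude" of the camera in the world. Camera axes: x right, y up, looking along -z (the intrinsics and any distortion apply to the point x, -y, -z); pixel columns grow to the right and rows downward; lengths in m; the calibration is good to about 2 mm. A picture is of the moment at which its call begins. There is no depth.
A pose or a line that the arm cannot do raises env.PlanningError and nothing moves.
- env.close_job(): hands the job in; it is judged then, once.
Trained networks look in the newest picture that a camera, given by its name, has taken for a name from the list of things; names that differ only in an ending like _2 or _b are one class to them, and where a whole thing is asked for, a point or a joint stands for the part that bears it (a point fixed in the world has none). Each returns a list of dicts, best first, with "p" (0 to 1); they miss things now and then, are a little off and sometimes report something else, mostly with a low value. They report only what shows in the picture. A call takes as long as a camera call.
- env.find_in(camera, target): "bbox" ([left, top, right, bottom] in pixels, round what is visible of it).
- env.outline_of(camera, target): "region" (400x640 bool, what is visible of it) and "bbox" ([left, top, right, bottom] in pixels, round what is visible of it).
The state is a dict: "t": time; "qpos": joint angles; "dq": joint speeds; "joint_torque": joint torques, N m; "tcp_pos": TCP position; "ee_rot": TCP orientation; "wrist_force": force on the tool from outside, world axes, zero at the start; "torque": the same for the moment, N m; "width": finger opening in m; "grasp_force": force on a finger pad.
Only numpy, scipy, OpenCV 4.12 (cv2) and the standard library are available. Lean on these libraries where they do the work, as an engineer would, in place of code of your own. Each camera call takes 0.05 s, during which the arm holds its last target. There are 200 camera calls.

### The job

A marker has been left lying in the pH tester's cradle: take it out and lay it flat on the bare worktop, touching nothing of the cradle. Then lay the pH tester in the cradle, face up with its display end away from the button, press it down until it snaps fully home under the spring clips at both ends, and stop pushing there (about 20 newtons is plenty; do not force it). Finally press the cradle's button fully down and let it come back up, leaving the other things standing where they are.

Things in the scene. Friction and masses are not known exactly. Their poses are not given: they have to be found in the camera images.
- cradle: cradle fixed to the worktop: grey plate 60 x 224 x 8 mm. Origin: its underside, below the middle of the seat; y runs along it, plate from y -130 to +94 mm, button at negative y. Two black saddles 29 wide, 14 long at y = +-38 mm, tops 24 mm high. Nothing stands on the plate between y -31 and +31, so fingers may go down there to 12 mm height. End stop at y = +87.5 to 91.5 mm, 34 mm high
- seat (a point): middle of the seat, 24 mm above the worktop, level with the saddle tops, axes as the cradle's. The tester is home when its origin is here and its y axis points along the cradle's +y. The end stop and the button housing leave it about 5 mm play lengthwise, the clips about 3 mm crosswise
- clip_a (a point): middle between the noses of the pair of clip jaws nearer the button (cradle y -38 mm, 47 mm high). Jaws: sprung steel, 14 mm long, one each side (x): blade inner faces at x +-19 mm, noses in to x +-13 mm, above them flared out to x +-20 mm at 62 mm height, the top
- clip_b (a point): the same for the other pair (cradle y +38 mm). Lowering the tester level, its underside meets the flares about 30 mm above home; all four jaws together then resist with a peak of roughly 10 to 20 N, drag less while its sides slide past, and spring in over its top as it comes home onto the rigid saddles
- ph_tester: yellow pH tester lying on its back with the display up, solid 32 x 163 x 20.5 mm (x, y, z), 80 g. Origin: middle of its underside; y runs along it from the white cap (negative y) to the display end (positive y). It may be gripped across its 32 mm width anywhere near its middle (y -18 to +18 mm), so that the fingers pass between the clips
- display_end (a point): middle of the lower edge of the tester's display end, 81.5 mm from its origin along +y
- cap_end (a point): middle of the lower edge of the tester's white cap end, 81.5 mm from its origin along -y
- marker: lab marker, 137 mm long along its y axis, 16 mm across, does not roll. Origin: below its middle at its underside (its belly is 1 mm above the origin). It starts lying lengthwise on the two saddles, between the jaws. Where it may be laid down: but for the listed things the worktop (z = 0) is bare from x 0.30 to 0.70 m and y -0.15 to 0.25 m
- test_button (a joint): travel of the cradle's round button: 0 up, 0.006 m fully down; a spring pushes it back, 5 N hold it fully down
- test_button_top (a point): middle of the top of the button, 22 mm diameter, which moves straight down 6 mm
- vial_a: bystander: sample vial with dark cap, 25 mm diameter, 56 mm high, stands beside the pH tester; origin at the centre of its underside
- vial_b: bystander: sample vial with white cap, 25 mm diameter, 56 mm high, stands beside the cradle; origin at the centre of its underside
- tape_roll: bystander: roll of label tape lying flat, 69 mm diameter, 19 mm high; origin at the centre of its underside
- dropper_bottle: bystander: amber dropper bottle, 38 mm diameter, 109 mm high; origin at the centre of its underside
- reagent_jar: bystander: wide-neck jar, 66 mm diameter, 106 mm high; origin at the centre of its underside
- flask: bystander: 100 ml conical flask, 68 mm diameter at the foot, 111 mm high; origin at the centre of its underside
- petri_dish: bystander: glass dish, 90 mm diameter, 15 mm high; origin at the centre of its underside

How it is judged:
On the way, in this order (a step that is already met when the one before it is completed fails the run):
1. the marker is out of the cradle and lies flat on the worktop (height (world z) of marker between -0.008 and 0.007 m and angle between marker's own y axis and vertical between 1.47 and 1.67 rad and contact force between marker and cradle below 0.02 N), for 0.2 s.
2. the pH tester is snapped home at both ends, display end away from the button (x of ph_tester in the frame of seat between -0.004 and 0.004 m and y of ph_tester in the frame of seat between -0.01 and 0.01 m and z of display_end in the frame of seat between -0.004 and 0.0022 m and z of cap_end in the frame of seat between -0.004 and 0.0022 m and y of display_end in the frame of seat above 0.05 m and angle between ph_tester's own z axis and vertical below 0.15 rad), for 0.2 s.
3. with the tester home, the button is pressed fully down (all of step 2 and value of joint test_button above 0.005 m), for 0.05 s.
At the end, for the whole second after the job is handed in: Tester at rest in the cradle, within 4 mm across and 10 mm along of the seat, both ends under 2.2 mm above the saddles, face up, display end away from the button; marker flat on the worktop itself, not touching the cradle; button up (under 1 mm) (all of step 1 and all of step 2 and value of joint test_button below 0.001 m and linear speed of each of ph_tester, marker below 0.01 m/s).
It fails at once if the tester is pushed into the cradle with more than 45 N (contact force between ph_tester and cradle above 45 N).
It fails at once if a bystander is moved more than 20 mm or tipped (distance of any of vial_a, vial_b, tape_roll, dropper_bottle, reagent_jar, flask, petri_dish from where it was at the start of the episode above 0.02 m or angle between any of vial_a, vial_b, tape_roll, dropper_bottle, reagent_jar, flask, petri_dish's own z axis and vertical above 0.4 rad).
It also fails if it takes over 72 s, if anything falls off the work surface, if the arm or the gripper's body presses on something with over 40 N, if the wrist force passes 120 N, or if a joint passes its speed limit or range.

## Working session

There is one attempt and no reset: what is moved stays moved. The work goes in short steps, each a Python script; the robot and the scene stay as the last script left them, time stands still between calls to the robot, and variables do not carry over. Pictures are saved under pics/ and viewed, at most 10 in all, crops included, and the job is handed in when it is done.

```bash
mkdir -p pics; python3 - <<'E'
from station import env
import cv2
s=env.sense(); print(s["t"],s["tcp_pos"],s["ee_rot"],s["width"],env.grip_point_offset)
for c in("top","side"):
    d=env.camera(c); cv2.imwrite(f"pics/{c}0.png",d["frame"][:,:,::-1]); print(c,d["intrinsics"],d["position"],d["attitude"],[k for k in d])
    for t in("cradle","ph_tester","marker","test_button_top","vial_a","tape_roll","dropper_bottle","reagent_jar","flask","petri_dish"):
        print(t,[([round(float(v)) for v in r["bbox"]],round(r["p"],2)) for r in env.find_in(c,t)][:3])
E
```

```text
0.0 [ 0.17937958 -0.4931087   0.21775895] [[ 9.39788447e-01  3.41756708e-01 -1.63129480e-04]
 [ 3.41756627e-01 -9.39787611e-01  1.28601783e-03]
 [ 2.86198158e-04 -1.26433529e-03 -9.99999160e-01]] 0.08845011455929791 0.0187
top [[373.68992454   0.         320.56655451]
 [  0.         373.68992454 199.57334726]
 [  0.           0.           1.        ]] [ 0.38407535 -0.03103664  0.94986422] [[-0.0213232   0.98710528 -0.15864578]
 [-0.99975757 -0.02192384 -0.00203666]
 [-0.00548852  0.15856389  0.98733346]] ['frame', 'intrinsics', 'position', 'attitude']
cradle [([308, 150, 337, 241], 0.8), ([206, 259, 250, 303], 0.43), ([384, 250, 410, 272], 0.31)]
ph_tester [([236, 164, 275, 221], 0.96), ([309, 153, 334, 241], 0.66)]
marker [([322, 166, 326, 223], 0.65), ([386, 126, 418, 154], 0.46), ([341, 167, 351, 180], 0.38)]
test_button_top [([268, 256, 298, 285], 0.7), ([318, 230, 326, 235], 0.64), ([234, 163, 275, 219], 0.64)]
vial_a [([339, 166, 352, 181], 0.63), ([276, 175, 284, 187], 0.43), ([208, 258, 247, 300], 0.34)]
tape_roll [([267, 254, 297, 287], 0.83)]
dropper_bottle [([276, 125, 295
[... 482 characters left out ...]
53753  0.9305198   0.36619973]] ['frame', 'intrinsics', 'position', 'attitude']
cradle [([272, 188, 348, 228], 0.81)]
ph_tester [([234, 217, 277, 255], 0.58)]
marker [([285, 194, 328, 215], 0.65), ([238, 217, 273, 257], 0.54), ([381, 193, 404, 211], 0.47)]
test_button_top [([334, 210, 338, 219], 0.46)]
vial_a [([260, 208, 270, 229], 0.69)]
tape_roll [([332, 233, 365, 256], 0.89)]
dropper_bottle [([268, 188, 349, 230], 0.75), ([333, 213, 340, 221], 0.72), ([223, 174, 240, 220], 0.59)]
reagent_jar [([295, 145, 314, 190], 0.93), ([332, 212, 342, 220], 0.21)]
flask [([378, 191, 403, 210], 0.79), ([270, 186, 348, 230], 0.25)]
petri_dish [([298, 264, 346, 296], 0.84), ([266, 188, 350, 229], 0.26)]
```

View pics/top0.png

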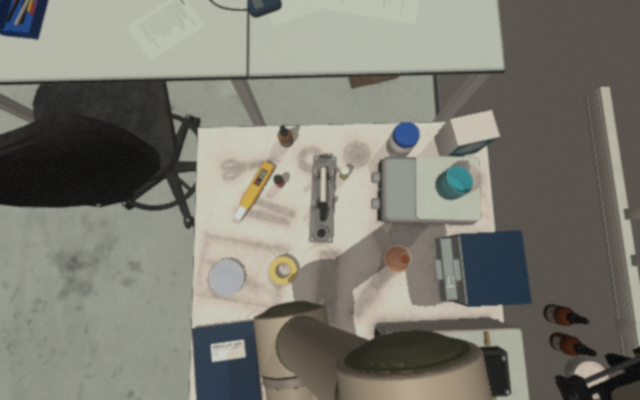

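View pics/side0.png

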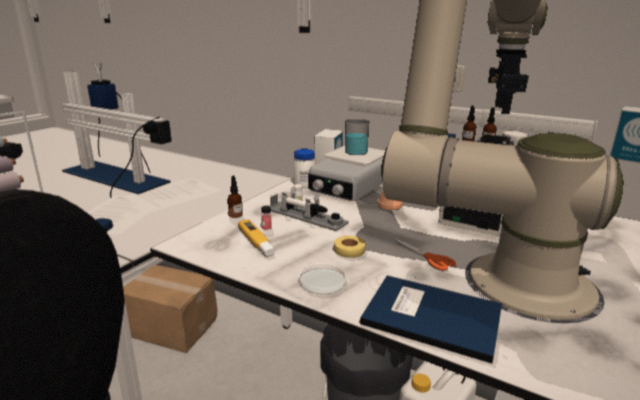

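Top view: the cradle is upright at columns 308–337, rows 150–241, with its button near the robot at about (321,232). The tester runs from its white cap (240,214) to the display end (270,163). vial_a is at (280,181), and vial_b is right of the cradle at (346,173). Next I'll fit the poses.

```bash
cat > h.py <<'E'
from station import env
import numpy as np, cv2
from scipy.optimize import minimize, least_squares
def proj(d,P):
    p=(np.atleast_2d(P)-d["position"])@np.array(d["attitude"]); p=p*[1,-1,-1]
    q=p@np.array(d["intrinsics"]).T; return q[:,:2]/q[:,2:]
def back(d,uv,z):
    r=np.linalg.inv(d["intrinsics"])@[uv[0],uv[1],1]; r=np.array(d["attitude"])@(r*[1,-1,-1])
    return np.array(d["position"])+r*(z-d["position"][2])/r[2]
def place(pose,L,z=0):
    x,y,a=pose; c,s=np.cos(a),np.sin(a) # a: direction of the thing's y axis from world x
    ex=np.array([s,-c,0]); ey=np.array([c,s,0]); L=np.atleast_2d(L)
    return np.array([x,y,z])+L[:,:1]*ex+L[:,1:2]*ey+L[:,2:]*[0,0,1]
def box(x0,x1,y0,y1,z0,z1): return np.array([[x,y,z] for x in(x0,x1) for y in(y0,y1) for z in(z0,z1)])
def hullmask(d,P,S=4):
    h=cv2.convexHull(((proj(d,P)+.5)*S*16).astype(np.int32)); m=np.zeros((400*S,640*S),np.uint8)
    cv2.fillConvexPoly(m,h,1,shift=4); return cv2.resize(m.astype(np.float32),(640,400),interpolation=cv2.INTER_AREA)
def fit(views,boxes,p0,z=0):
    def cost(p):
        c=0
        for d,m in views:
            h=np.zeros((400,640),np.float32)
            for b in boxes: h=np.maximum(h,hullmask(d,place([p[0]/100,p[1]/100,p[2]/10],b,z)))
            c+=np.abs(h-m).sum()/m.sum()
        return c
    q=np.array([p0[0]*100,p0[1]*100,p0[2]*10])
    r=minimize(cost,q,method="Nelder-Mead",options=dict(initial_simplex=q+np.array([[0,0,0],[1,0,0],[0,1,0],[0,0,1]]),xatol=.005,fatol=1e-4))
    return r.x/[100,100,10],r.fun
def mask(c,t):
    return [(o["p"],o["region"],o["bbox"]) for o in env.outline_of(c,t)]
E
python3 - <<'E'
from h import *
T=env.camera("top");S=env.camera("side"); D=dict(top=T,side=S)
import pickle; pickle.dump(D,open("D0.pkl","wb"))
M={}
for c in D:
    for t in("ph_tester","marker","cradle"):
        M[c,t]=mask(c,t); print(c,t,[(round(p,2),m.sum(),np.round(b)) for p,m,b in M[c,t]][:3])
pickle.dump(M,open("M0.pkl","wb"))
for n,b,z in [("vial_a",(280,181),.056),("vial_b",(346,173),.056),("bottle",(287,131),.09),("button",(321.5,232.5),.03),("cr far",(324,154),.02),("cap",(240,214),.01),("disp",(269,165),.02),("tape",(282,271),.02)]: print(n,back(T,b,z).round(3))
im=T["frame"][115:290,195:425]; im=cv2.resize(im,None,fx=3.4,fy=3.4,interpolation=cv2.INTER_CUBIC); cv2.imwrite("pics/topc.png",im[:,:,::-1])
E
```

```text
top ph_tester [(0.78, np.int64(784), array([233., 162., 279., 224.])), (0.45, np.int64(1793), array([307., 156., 336., 243.])), (0.33, np.int64(318), array([322., 168., 323., 223.]))]
top marker [(0.68, np.int64(323), array([325., 167., 327., 219.]))]
top cradle [(0.76, np.int64(1822), array([308., 153., 335., 242.]))]
side ph_tester [(0.97, np.int64(606), array([234., 219., 278., 256.])), (0.15, np.int64(1075), array([273., 188., 350., 235.]))]
side marker [(0.68, np.int64(187), array([284., 197., 328., 212.]))]
side cradle [(0.88, np.int64(1243), array([268., 188., 348., 230.]))]
vial_a [0.576 0.069 0.056]
vial_b [ 0.592 -0.093  0.056]
bottle [0.691 0.048 0.09 ]
button [ 0.45 -0.03  0.03]
cr far [ 0.652 -0.04   0.02 ]
cap [0.503 0.176 0.01 ]
disp [0.626 0.101 0.02 ]
tape [0.359 0.069 0.02 ]
```

View pics/topc.png

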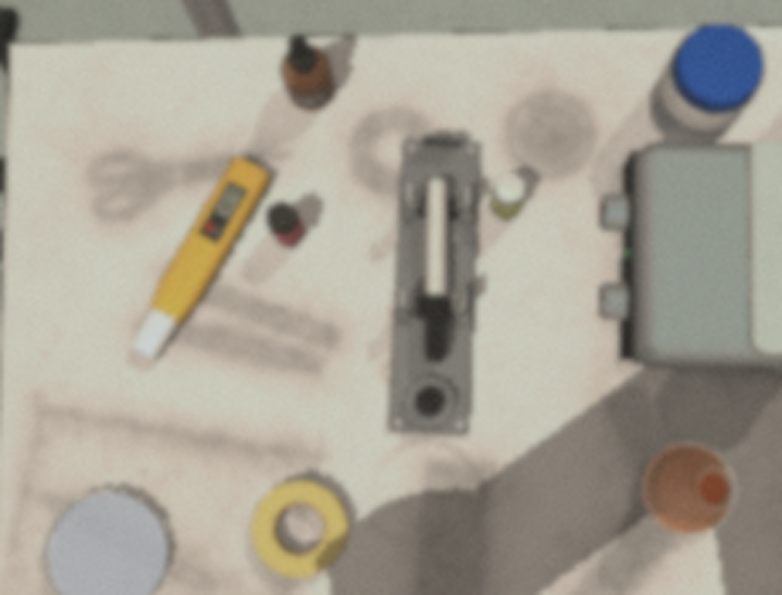

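Crop: the cradle plate's corners are clear at crop pixels (404,136), (480,140), (467,433) and (389,430). The marker lies on the saddles with its black cap toward the button, and vial_b stands close to the right of the plate. I'll fit the poses next.

```bash
python3 - <<'E'
from h import *
import pickle
D=pickle.load(open("D0.pkl","rb"));M=pickle.load(open("M0.pkl","rb"));T,S=D["top"],D["side"]
V=lambda t,cs=("top","side"):[(D[c],M[c,t][0][1].astype(np.float32)) for c in cs]
tb=[box(-.016,.016,-.0815,.0815,0,.0205)]
P={}
for cs in(("top",),("side",),("top","side")):
    print("tester",cs,fit(V("ph_tester",cs),tb,[.565,.139,-.55]))
mb=[box(-.008,.008,-.0685,.0685,.001,.017)]
for cs in(("top",),("side",),("top","side")): print("marker",cs,fit(V("marker",cs),mb,[.55,-.037,-.05],.023))
cb=[box(-.03,.03,-.13,.094,0,.008)]+[box(a-1e-3,a+1e-3,y-.007,y+.007,0,.062) for a in(-.019,.019) for y in(-.038,.038)]+[box(-.013,.013,.0875,.0915,0,.034)]+[box(-.0145,.0145,y-.007,y+.007,0,.024) for y in(-.038,.038)]
for cs in(("top",),("side",),("top","side")): print("cradle",cs,fit(V("cradle",cs),cb,[.555,-.037,-.05]))
uv=np.array([(404,136),(480,140),(467,433),(389,430)])/3.4+[195,115]
L=np.array([[-.03,.094,.008],[.03,.094,.008],[.03,-.13,.008],[-.03,-.13,.008]])
r=least_squares(lambda p:(proj(T,place(p,L))-uv).ravel(),[.555,-.037,0]); print("corners",r.x,r.fun.round(1))
w=[back(T,q,.008) for q in uv]; print("sizes",[np.linalg.norm(w[i]-w[i-3]).round(4) for i in range(4)])
# overlay check
pickle.dump(r.x,open("cr.pkl","wb"))
E
```

```text
tester ('top',) (array([ 0.56194459,  0.14421798, -0.51037429]), np.float64(0.19387754797935486))
tester ('side',) (array([ 0.56867299,  0.14180094, -0.56440498]), np.float64(0.2344265729188919))
tester ('top', 'side') (array([ 0.56442913,  0.14443346, -0.5516604 ]), np.float64(0.47573819756507874))
marker ('top',) (array([ 0.54570824, -0.03422007, -0.01817281]), np.float64(0.15208978950977325))
marker ('side',) (array([ 0.54016918, -0.03175309, -0.18598537]), np.float64(1.1166443824768066))
marker ('top', 'side') (array([ 0.54822403, -0.0340938 , -0.0324411 ]), np.float64(1.3819483518600464))
cradle ('top',) (array([ 0.55836544, -0.03449304, -0.06747176]), np.float64(0.20341657102108002))
cradle ('side',) (array([ 0.5601404 , -0.03523596, -0.0649236 ]), np.float64(0.20751206576824188))
cradle ('top', 'side') (array([ 0.55938882, -0.03435286, -0.0627172 ]), np.float64(0.4135107398033142))
corners [ 0.55745165 -0.03657885 -0.06928657] [-0.3  0.   0.3 -0.1  0.5  0.2 -0.5 -0.1]
sizes [np.float64(0.0582), np.float64(0.2232), np.float64(0.0576), np.float64(0.2242)]
```

```bash
cat >> h.py <<'E'
def edgefit(d,b,p0,z,chan,w=1.5):
    f=cv2.GaussianBlur(chan(d["frame"]).astype(np.float32),(0,0),.7)
    def prof(p):
        h=cv2.convexHull(proj(d,place([p[0]/100,p[1]/100,p[2]/10],b,z)).astype(np.float32))[:,0]
        I,O=[],[]
        cen=h.mean(0)
        for i in range(len(h)):
            a,e=h[i-1],h[i]; n=np.linalg.norm(e-a)
            if n<3: continue
            t=np.linspace(.06,.94,int(n*3))[:,None]; q=a+t*(e-a); nn=np.array([e[1]-a[1],a[0]-e[0]])/n
            if nn@(q.mean(0)-cen)<0: nn=-nn
            I.append(q-w*nn);O.append(q+w*nn)
        I=np.vstack(I).astype(np.float32);O=np.vstack(O).astype(np.float32)
        s=lambda q:cv2.remap(f,q[:,0].copy(),q[:,1].copy(),cv2.INTER_LINEAR).ravel()
        return np.clip(s(I)-s(O),-60,60).mean()
    q=np.array([p0[0]*100,p0[1]*100,p0[2]*10])
    best=max((minimize(lambda p:-prof(p),q+o,method="Nelder-Mead",options=dict(initial_simplex=q+o+np.array([[0,0,0],[.5,0,0],[0,.5,0],[0,0,.5]]),xatol=.003,fatol=1e-3)) for o in np.array([[0,0,0],[.2,.2,0],[-.2,-.2,0],[.2,-.2,.2],[-.2,.2,-.2]])),key=lambda r:-r.fun)
    return best.x/[100,100,10],-best.fun
gray=lambda f:-f.mean(2)
yel=lambda f:np.abs(f.astype(int)-f[280:285,320:330].mean((0,1))*0-np.array([215,200,185])).max(2)
E
python3 - <<'E'
from h import *
import pickle
D=pickle.load(open("D0.pkl","rb"))
for c in D:
    print(c,"cradle",edgefit(D[c],box(-.03,.03,-.13,.094,.0,.008),[.558,-.0355,-.067],0,gray))
    print(c,"tester",edgefit(D[c],box(-.016,.016,-.0815,.0815,0,.0205),[.565,.143,-.55],0,lambda f:f[:,:,0].astype(int)-f[:,:,2]))
    print(c,"tester g",edgefit(D[c],box(-.016,.016,-.0815,.0815,0,.0205),[.565,.143,-.55],0,gray))
d=D["top"]; im=cv2.resize(d["frame"][140:250,225:355],None,fx=5,fy=5,interpolation=cv2.INTER_CUBIC)
def draw(p,b,col):
    h=cv2.convexHull(proj(d,place(p,b)).astype(np.float32))[:,0]; cv2.polylines(im,[(((h-[225,140])+.5)*5).astype(int)],True,col,1)
p=edgefit(d,box(-.03,.03,-.13,.094,.0,.008),[.558,-.0355,-.067],0,gray)[0]
draw(p,box(-.03,.03,-.13,.094,.0,.008),(255,0,0)); draw(p,box(-.013,.013,-.045,-.031,.047,.047),(0,255,0)); draw(p,box(-.02,.02,.031,.045,.062,.062),(0,255,0))
draw(edgefit(d,box(-.016,.016,-.0815,.0815,0,.0205),[.565,.143,-.55],0,gray)[0],box(-.016,.016,-.0815,.0815,0,.0205),(0,0,255))
cv2.imwrite("pics/ov.png",im[:,:,::-1])
E
```

```text
top cradle (array([ 0.55862561, -0.03579147, -0.06953146]), np.float64(48.76242446899414))
top tester (array([ 0.56476164,  0.1420956 , -0.53626897]), np.float64(42.94483947753906))
top tester g (array([ 0.56783808,  0.1382435 , -0.53648409]), np.float64(37.787567138671875))
side cradle (array([ 0.56023374, -0.03030785, -0.00611603]), np.float64(42.81235885620117))
side tester (array([ 0.56378337,  0.14432348, -0.56121974]), np.float64(29.79024887084961))
side tester g (array([ 0.55855638,  0.15030746, -0.49966206]), np.float64(39.889286041259766))
```

View pics/ov.png

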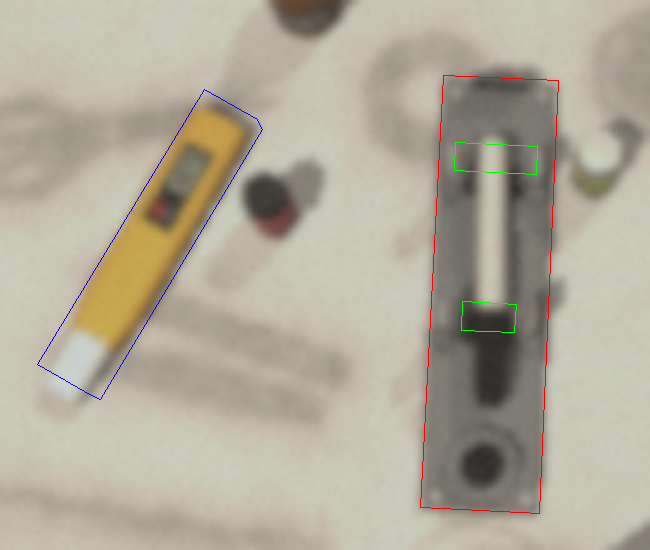

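The overlay's cradle outline (red) matches the plate, and the clips sit as expected. The tester outline (blue) is about 3–5 mm off along its length, so I'll use the colour and mask average instead. Now I'll move the marker.

```bash
cat >> h.py <<'E'
CR=np.array([.5586,-.0358,-.0695])
def R(a):
    c,s=np.cos(a),np.sin(a); return np.array([[c,s,0],[s,-c,0],[0,0,-1.]])
def st(m=""):
    s=env.sense(); print(m,round(s["t"],2),s["tcp_pos"].round(4),"w",round(s["width"],4),"g",round(float(np.max(s["grasp_force"])),1),"F",np.round(s["wrist_force"],1)); return s
E
python3 - <<'E'
from h import *
a=-.04
env.line_to([.1794,-.4931,.30],vel=.3)
env.move_pose([.550,-.0346,.20],R(a)); st("above")
env.gripper_to(.045,20)
print(env.line_to([.550,-.0346,.027],vel=.12,threshold=8)); st("down")
env.gripper_to(.005,20); st("grip")
print(env.line_to([.550,-.0346,.12],vel=.12)); s=st("up")
E
```

```text
above 4.07 [ 0.55   -0.0353  0.2   ] w 0.0881 g 0.0 F [-0.3 -0.4  0.1]
False
down 6.43 [ 0.5504 -0.0347  0.0276] w 0.0451 g 0.0 F [ 0.2 -0.1  0. ]
grip 7.17 [ 0.55   -0.0346  0.027 ] w 0.0048 g 0.0 F [-0.8 -0.2 -1.1]
False
up 8.09 [ 0.5496 -0.0345  0.1193] w 0.0048 g 0.0 F [ 0.3  0.8 -0.2]
```

```bash
python3 - <<'E'
from h import *
T=env.camera("top");S=env.camera("side")
a=cv2.resize(T["frame"][130:255,270:370],None,fx=4,fy=4,interpolation=cv2.INTER_CUBIC)
b=cv2.resize(S["frame"][130:255,240:370][:, :],None,fx=3,fy=4,interpolation=cv2.INTER_CUBIC)
cv2.imwrite("pics/g1.png",np.hstack([a,b])[:,:,::-1])
print(proj(T,env.sense()["tcp_pos"]),proj(S,env.sense()["tcp_pos"]))
E
```

```text
[[322.56469308 185.56120017]] [[303.21965077 170.71625922]]
```

View pics/g1.png

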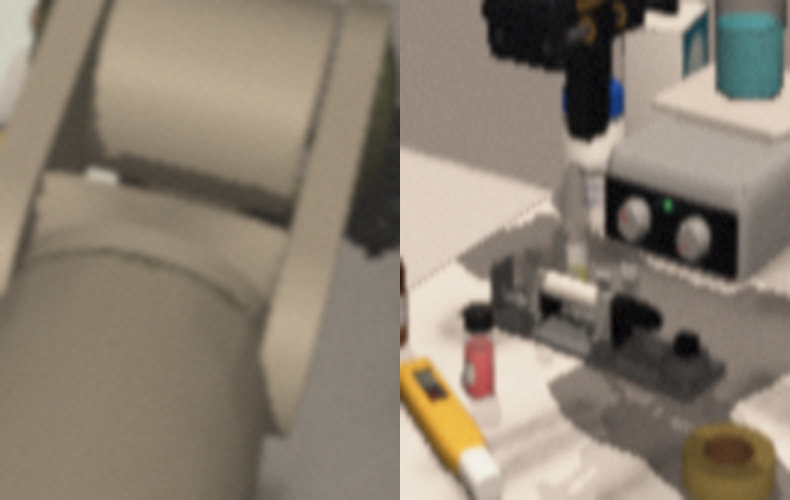

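The marker is still in the cradle, with its white body at crop (570,285) and black cap at (635,320). The fingertips closed without holding it, so I'll grip deeper.

```bash
python3 - <<'E'
from h import *
env.camera("side"); print([(r["p"],np.round(r["bbox"])) for r in env.find_in("side","marker")])
env.gripper_to(.045,20)
print(env.line_to([.550,-.0346,.015],vel=.12,threshold=8)); st("down")
env.gripper_to(.005,25); st("grip")
print(env.line_to([.550,-.0346,.12],vel=.12)); s=st("up")
E
```

```text
[(0.6, array([287., 194., 327., 213.])), (0.46, array([330., 213., 338., 219.]))]
False
down 10.05 [ 0.5505 -0.0347  0.0157] w 0.045 g 0.0 F [ 0.9 -0.1  0.3]
grip 10.62 [ 0.55   -0.0346  0.0151] w 0.0146 g 25.0 F [0.3 0.3 1.8]
False
up 11.64 [ 0.5496 -0.0345  0.1192] w 0.0144 g 25.0 F [ 0.1 -0.  -0.9]
```

```bash
python3 - <<'E'
from h import *
env.line_to([.47,.04,.12],ori=R(-.04),vel=.2)
print(env.line_to([.47,.04,.0015],vel=.1,threshold=6)); st("low")
env.gripper_to(.024,5); env.dwell(.2); st("rel")
env.gripper_to(.045,20)
env.line_to([.47,.04,.15],vel=.2)
env.move_pose([.5635,.143,.15],R(-.545)); st("over tester")
T=env.camera("top");S=env.camera("side")
print([(r["p"],np.round(r["bbox"])) for r in env.find_in("side","marker")])
b=cv2.resize(S["frame"][140:270,210:370],None,fx=4.5,fy=4.5,interpolation=cv2.INTER_CUBIC)
cv2.imwrite("pics/g2.png",b[:,:,::-1])
E
```

```text
False
low 13.68 [0.4703 0.0399 0.0019] w 0.0144 g 25.0 F [-0.3  0.7  0.7]
rel 14.22 [0.47   0.04   0.0015] w 0.0241 g 0.0 F [-0.8  0.7 -0.2]
over tester 16.32 [0.5628 0.1426 0.149 ] w 0.0451 g 0.0 F [ 0.  -0.1  0.7]
[(0.82, array([292., 220., 340., 241.]))]
```

View pics/g2.png

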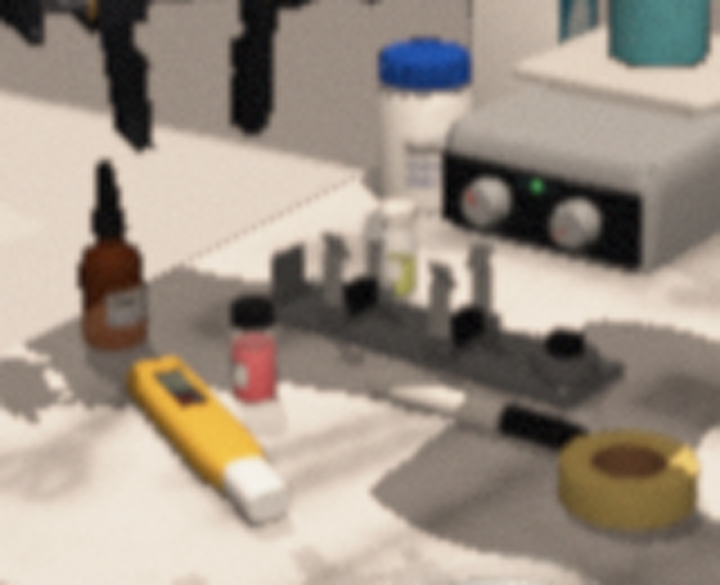

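The marker lies flat on the worktop (crop 390–590, 385–440), clear of the cradle, and the tester is undisturbed. Next I'll grip the tester.

```bash
python3 - <<'E'
from h import *
env.gripper_to(.052,20)
print(env.line_to([.5635,.143,.0015],vel=.12,threshold=8)); st("down")
env.gripper_to(.02,40); st("grip")
env.line_to([.5635,.143,.13],vel=.15); st("up")
env.line_to([CR[0],CR[1],.13],ori=R(CR[2]),vel=.15); s=st("over")
S=env.camera("side"); T=env.camera("top"); import pickle; pickle.dump((S,T),open("D1.pkl","wb"))
im=cv2.resize(S["frame"][130:240,240:370],None,fx=6,fy=5,interpolation=cv2.INTER_CUBIC)
b=box(-.016,.016,-.0815,.0815,0,.0205); p=s["tcp_pos"]
h=proj(S,place([p[0],p[1],CR[2]],b,p[2]-.0015))
for i in range(8):
    for j in range(i): 
        if bin(i^j).count("1")==1: cv2.line(im,*[tuple(int(v) for v in (h[k]-[240,130]+.5)*[6,5]) for k in(i,j)],(0,0,255),1)
cv2.imwrite("pics/g3.png",im[:,:,::-1])
for l in ("lambda f:f[:,:,0].astype(int)-f[:,:,2]",):
    print(edgefit(S,b,[p[0],p[1],CR[2]],p[2]-.0015,eval(l)))
E
```

```text
False
down 18.18 [0.5639 0.143  0.0022] w 0.0518 g 0.0 F [-0.5  0.9  0.4]
grip 18.82 [0.5635 0.143  0.0015] w 0.02 g 0.0 F [-0.5 -0.8 -0. ]
up 19.82 [0.563  0.143  0.1291] w 0.0201 g 0.0 F [-0.   0.4  0.3]
over 21.17 [ 0.5586 -0.0353  0.1299] w 0.0199 g 0.0 F [-0.6  0.5 -0.4]
(array([ 0.48887861, -0.01525125, -0.0150265 ]), np.float64(9.148233413696289))
```

View pics/g3.png

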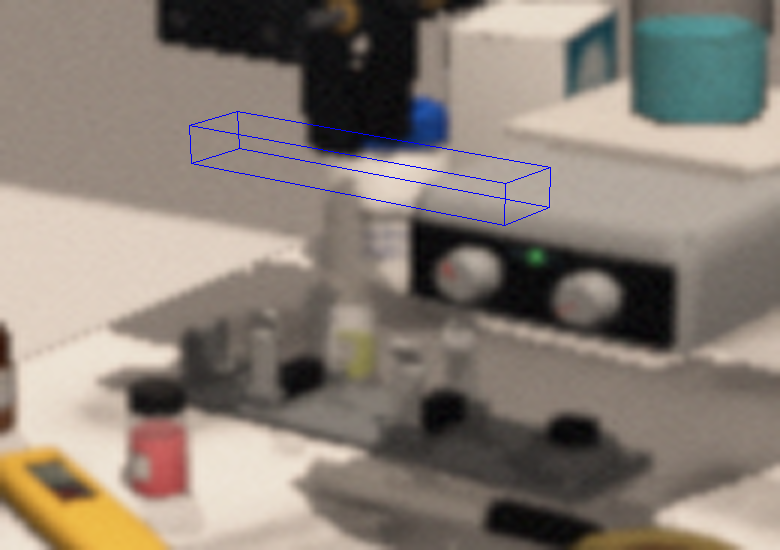

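The picture shows empty fingers, with the tester still on the worktop at lower left. The real fingertips end at crop row ~150, about 17 mm above the reported TCP. I'll measure that offset by touching the bare worktop.

```bash
python3 - <<'E'
from h import *
env.gripper_to(.0,20)
env.line_to([.47,.12,.13],ori=R(CR[2]),vel=.25)
env.line_to([.47,.12,.012],vel=.15,threshold=6); st("pre")
print(env.line_to([.47,.12,-.03],vel=.02,threshold=4)); st("touch")
s=env.sense(); env.line_to([.47,.12,.03],vel=.1); st("up")
E
```

```text
pre 23.52 [0.4706 0.1198 0.0126] w 0.0005 g 0.0 F [ 0.1  0.5 -0.7]
True
touch 24.98 [ 0.47  0.12 -0.02] w 0.0007 g 3.5 F [-1.5 -0.4  7.4]
up 25.62 [0.4697 0.12   0.0296] w 0.0009 g 0.0 F [ 0.9 -0.2 -0.4]
```

The tips touch with a commanded z of about -0.019, so I'll apply a 19 mm shift. I'll grip the tester 12 mm toward its cap to keep the gripper body clear of vial_a.

```bash
python3 - <<'E'
from h import *
env.line_to([.47,.12,.08],vel=.2)
p=place([.5635,.143,-.545],[0,-.012,0])[0]
env.gripper_to(.052,20)
env.line_to([p[0],p[1],.09],ori=R(-.545),vel=.2)
print(env.line_to([p[0],p[1],-.0145],vel=.12,threshold=8)); st("down")
env.gripper_to(.02,45); st("grip")
env.line_to([p[0],p[1],.11],vel=.15); st("up")
c=place(CR,[0,-.012,0])[0]
env.line_to([c[0],c[1],.11],ori=R(CR[2]),vel=.2); env.dwell(.2); s=st("over")
S=env.camera("side"); import pickle; pickle.dump((S,s["tcp_pos"]),open("D1.pkl","wb"))
im=cv2.resize(S["frame"][130:240,240:370],None,fx=6,fy=5,interpolation=cv2.INTER_CUBIC)
b=box(-.016,.016,-.0815,.0815,0,.0205); p=s["tcp_pos"]; o=place([p[0],p[1],CR[2]],[0,.012,0])[0]; z=p[2]+.0145
h=proj(S,place([o[0],o[1],CR[2]],b,z))
for i in range(8):
    for j in range(i): 
        if bin(i^j).count("1")==1: cv2.line(im,*[tuple(int(v) for v in (h[k]-[240,130]+.5)*[6,5]) for k in(i,j)],(0,0,255),1)
cv2.imwrite("pics/g4.png",im[:,:,::-1])
E
```

```text
False
down 28.55 [ 0.5537  0.1493 -0.0138] w 0.0522 g 0.0 F [0.2 0.  0. ]
grip 28.99 [ 0.5534  0.1492 -0.0141] w 0.0318 g 45.0 F [-0.8 -0.6  3.2]
up 29.98 [0.5527 0.1492 0.109 ] w 0.0314 g 45.0 F [ 0.3 -0.2 -1.4]
over 31.25 [ 0.5466 -0.0343  0.1099] w 0.0316 g 45.0 F [-0.6 -0.1 -1.8]
```

View pics/g4.png

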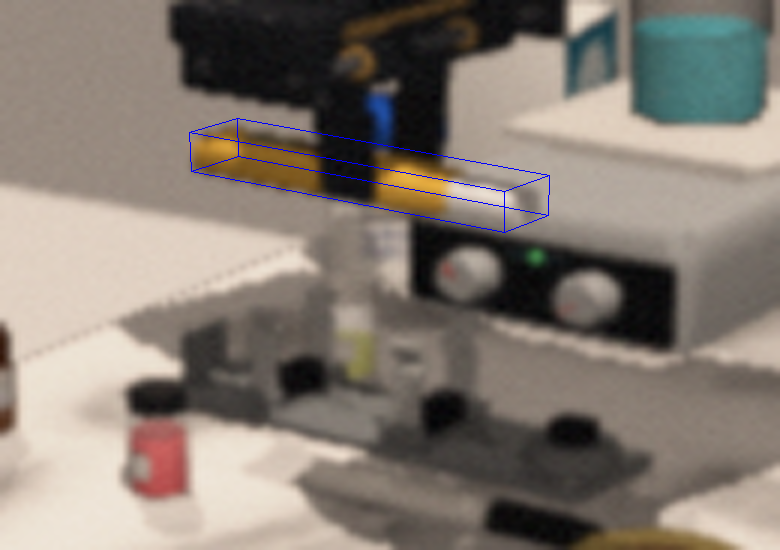

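The tester is held, with its display end (left, col ~192) toward the end stop and its cap at col ~540, and it matches the predicted box. Now I'll lower it into the clips.

```bash
python3 - <<'E'
from h import *
env.gripper_to(.02,60)
c=place(CR,[0,-.012,0])[0]
print(env.line_to([c[0],c[1],.046],vel=.12,threshold=8)); st("above flare")
for z in np.arange(.042,.0085,-.004):
    hit=env.line_to([c[0],c[1],z],vel=.03,threshold=24); s=st(f"{z:.3f} {hit}")
    if hit: break
E
```

```text
False
above flare 32.2 [ 0.547  -0.0351  0.0466] w 0.0313 g 60.0 F [ 0.3 -0.6 -0.9]
0.042 False 32.48 [ 0.5467 -0.035   0.0422] w 0.0314 g 60.0 F [-0.1 -1.1 -0.9]
0.038 False 32.77 [ 0.5468 -0.0348  0.038 ] w 0.0312 g 60.0 F [0.9 1.5 0.7]
0.034 False 33.05 [ 0.5473 -0.035   0.0344] w 0.0315 g 60.0 F [2.7 2.  2.8]
0.030 False 33.33 [ 0.5471 -0.035   0.0302] w 0.0313 g 60.0 F [3.9 2.4 1.3]
0.026 False 33.62 [ 0.5465 -0.0349  0.0256] w 0.0316 g 60.0 F [ 3.2  1.2 -1.9]
0.022 False 33.9 [ 0.5464 -0.0349  0.0216] w 0.0315 g 60.0 F [ 3.4  1.3 -2.8]
0.018 False 34.18 [ 0.5465 -0.0349  0.0177] w 0.0315 g 60.0 F [ 3.8  1.5 -2.3]
0.014 False 34.47 [ 0.5465 -0.0349  0.0137] w 0.0315 g 60.0 F [ 3.5  1.6 -2.2]
0.010 False 34.75 [ 0.5464 -0.0351  0.0098] w 0.0317 g 60.0 F [0.4 1.3 1.5]
```

```bash
python3 - <<'E'
from h import *
c=place(CR,[0,-.012,0])[0]
print(env.line_to([c[0],c[1],.003],vel=.012,threshold=15)); s=st("press")
S=env.camera("side")
im=cv2.resize(S["frame"][150:240,250:370],None,fx=6.5,fy=6.5,interpolation=cv2.INTER_CUBIC)
h=proj(S,place(CR,box(-.016,.016,-.0815,.0815,0,.0205),.024))
for i in range(8):
    for j in range(i): 
        if bin(i^j).count("1")==1: cv2.line(im,*[tuple(int(v) for v in (h[k]-[250,150]+.5)*6.5) for k in(i,j)],(0,0,255),1)
cv2.imwrite("pics/g5.png",im[:,:,::-1])
E
```

```text
True
press 35.01 [ 0.5464 -0.0351  0.0099] w 0.0319 g 60.0 F [-0.8  0.3  4.5]
```

View pics/g5.png

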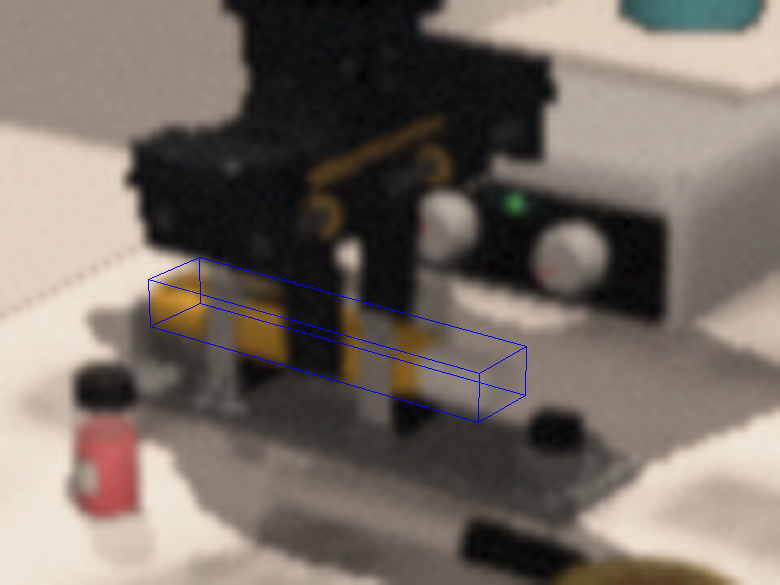

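The tester sits between both jaw pairs and close to the model box, with the cap end perhaps 1–2 mm high. I'll press a little more, release it, then press on its top near each clip.

```bash
python3 - <<'E'
from h import *
c=place(CR,[0,-.012,0])[0]
print(env.line_to([c[0],c[1],.002],vel=.012,threshold=18)); st("press"); 
env.dwell(.15); st("hold")
env.gripper_to(.046,20); st("open")
env.line_to([c[0],c[1],.06],vel=.15)
env.gripper_to(0,20)
for y in(-.02,.02):
    q=place(CR,[0,y,0])[0]
    env.line_to([q[0],q[1],.05],vel=.15)
    print(env.line_to([q[0],q[1],.032],vel=.08,threshold=10))
    print(env.line_to([q[0],q[1],.012],vel=.012,threshold=14)); st(f"top {y}")
    env.line_to([q[0],q[1],.05],vel=.15)
E
```

```text
True
press 35.33 [ 0.5464 -0.0351  0.0099] w 0.0313 g 60.0 F [-0.7 -0.2  4.7]
hold 35.48 [ 0.5465 -0.0351  0.0099] w 0.0315 g 60.0 F [-1.4 -0.7  4.8]
open 35.9 [ 0.5464 -0.0349  0.0096] w 0.046 g 0.0 F [ 0.1  0.9 -0.5]
False
True
top -0.02 38.62 [ 0.5387 -0.0344  0.0246] w 0.0005 g 2.8 F [-0.8 -0.1  5.8]
False
True
top 0.02 40.57 [ 0.5786 -0.0371  0.0247] w 0.0007 g 2.8 F [-1.8  1.   4.8]
```

The top touches at 44.5 mm at both points, so the tester is fully home. Next is the button.

```bash
python3 - <<'E'
from h import *
import pickle
D=pickle.load(open("D0.pkl","rb"))
uv=[(D["top"],(321.5,232.8)),(D["side"],(335.6,216.2))]
r=least_squares(lambda P:np.hstack([proj(d,P)[0]-q for d,q in uv]),[.45,-.03,.03]); print("tri",r.x,r.fun)
for z in(.02,.025,.03): 
    w=back(D["top"],uv[0][1],z); v=w[:2]-CR[:2]; c,s=np.cos(CR[2]),np.sin(CR[2]); print(z,w.round(4),"local x,y",v@[s,-c],v@[c,s])
E
```

```text
tri [ 0.45060268 -0.02925405  0.02039219] [-0.16827679 -0.3162906   0.35420786  0.03421894]
0.02 [ 0.4498 -0.0297  0.02  ] local x,y 0.00142212042741823 -0.10892722624415095
0.025 [ 0.4495 -0.0297  0.025 ] local x,y 0.001454091310798753 -0.10927946519444409
0.03 [ 0.4491 -0.0297  0.03  ] local x,y 0.0014860621941792794 -0.10963170414473725
```

```bash
python3 - <<'E'
from h import *
q=place(CR,[0,-.109,0])[0]
env.line_to([q[0],q[1],.05],vel=.2)
print(env.line_to([q[0],q[1],.018],vel=.1,threshold=8)); st("near")
print(env.line_to([q[0],q[1],-.015],vel=.012,threshold=12)); st("pressed")
env.dwell(.25); st("hold")
env.line_to([q[0],q[1],.05],vel=.1); st("up")
E
```

```text
False
near 42.15 [ 0.4502 -0.0283  0.018 ] w 0.0006 g 0.0 F [ 0.6 -0.2  0.7]
True
pressed 43.53 [ 0.4499 -0.0282  0.004 ] w 0.0003 g 4.1 F [-2.7  0.6  7.6]
hold 43.78 [ 0.4499 -0.0283  0.0039] w 0.0003 g 4.4 F [-2.9  0.   9.1]
up 44.4 [ 0.4496 -0.0282  0.0495] w 0.0005 g 0.0 F [ 0.4  0.4 -0.2]
```

```bash
python3 - <<'E'
from h import *
q=place(CR,[0,-.109,0])[0]
env.line_to([q[0],q[1],.014],vel=.15)
for z in np.arange(.012,.0005,-.0015):
    h=env.line_to([q[0],q[1],z],vel=.02,threshold=12); env.dwell(.1); s=st(f"{z:.4f} {h}")
    if h or s["wrist_force"][2]>11: break
env.dwell(.1)
env.line_to([q[0],q[1],.10],vel=.2)
env.line_to([.40,-.03,.25],vel=.3)
for c in("top","side"):
    d=env.camera(c)
    if c=="side":
        im=cv2.resize(d["frame"][160:250,250:370],None,fx=6.5,fy=6.5,interpolation=cv2.INTER_CUBIC); cv2.imwrite("pics/g6.png",im[:,:,::-1])
E
```

```text
0.0120 False 45.14 [ 0.4501 -0.0283  0.0124] w 0.0006 g 0.0 F [-0.9  0.5  0.1]
0.0105 False 45.49 [ 0.4499 -0.0282  0.0105] w 0.0004 g 0.0 F [ 0.2 -0.9 -0.3]
0.0090 False 45.84 [ 0.45   -0.0283  0.0091] w 0.0006 g 0.9 F [0.2 0.6 1.6]
0.0075 False 46.19 [ 0.45   -0.0282  0.0076] w 0.0007 g 1.4 F [0.7 0.8 3. ]
0.0060 False 46.54 [ 0.45   -0.0283  0.006 ] w 0.0004 g 1.8 F [1.8 0.3 3.7]
0.0045 False 46.89 [ 0.45   -0.0283  0.0046] w 0.0007 g 2.2 F [0.8 1.3 3.3]
0.0030 False 47.24 [ 0.4501 -0.0283  0.0038] w 0.0005 g 8.4 F [-2.1  1.1 17. ]
```

View pics/g6.png

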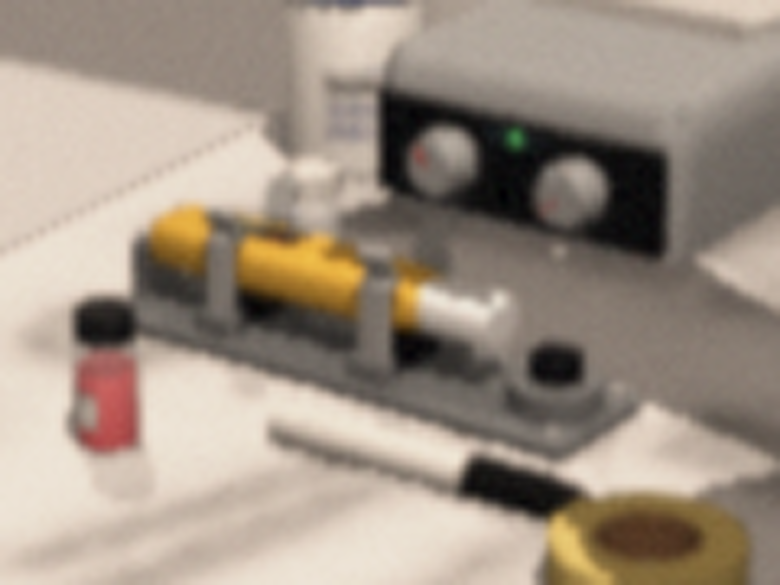

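The spring ramp over about 6 mm, then the hard stop at 17 N, shows the button went fully down. The picture shows the tester under both clips (crop 150–515), the button up at (555,362), the marker flat on the worktop clear of the cradle, and the vials standing.

```bash
python3 -c "
from station import env
env.dwell(.3); print(env.close_job())"
```

```text
the job is handed in; nothing more can be done
None
```

The job is handed in, though no verdict came back: the marker is flat on the worktop clear of the cradle, the tester is home under both clips (top 44.5 mm high at both points I touched), and the button was pressed fully down and came back up.

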